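# Load the spare drive cartridge into the backup rack

### The job

Two drive cartridges lie loose on the desk: take the smaller one, the one of the same size as those already in the drive rack, and load it into the rack's one empty bay. Press it straight down past the bay's spring latch until it lies flat and fully home on the bay's floor and the latch has snapped back over its edge, then let go. Leave the bigger cartridge where it lies.

Things in the scene. Friction and masses are not known exactly. Their poses are not given: they have to be found in the camera images.
- cartridge_grip (a point): Centre line of the grip rib of the smaller loose cartridge, 46 mm above its underside. Cartridge: flat black slab 110 (x) x 76 (y) x 24 mm high, lying on the desk, 0.13 to 0.24 kg; on top an upright centred rib 70 mm long (x), 16 thick (y), 32 high, so this point is 22 mm above the slab's top, 10 below the rib's. z is up; alike after a half turn. Grip the rib across its 16 mm.
- bay_floor (a point): Centre of the empty bay's floor, 18 mm above the desk. Grey pocket open at the top, 116 (x) x 86 mm (y); walls 14 mm high, then lips flaring out 5 mm up to 24 mm. The cartridge goes in flat, its 110 mm along x, either way round; latch mid of the +x wall. Three bays side by side along y, 100 mm apart; two hold like cartridges (rib tops 56 mm above this floor). The empty one may be any.
- bay_latch (a joint): Empty bay's spring latch, a steel bolt 36 mm wide sliding along the bay's x: 0 = shut (rest), up to 0.017 m pushed outward. Shut, its nose overhangs the pocket by 10 mm, underside 26 mm above the floor (2 above a seated slab); above it a slope rises outward, from 29 to 49 mm. Pushing the cartridge down on it (up to 12 N) drives it about 7 mm aside; when the slab is below, it springs shut.
- big_cartridge_grip (a point): The bigger loose cartridge, which fits no bay and is to be left alone: same look, slab 140 (x) x 96 (y) x 30 mm with the same rib (70 x 16 x 32 mm). This point is on the rib's centre line, 52 mm above its underside. z is up.

How it is judged:
By the outcome, as a careful person would: the job done as asked, in the order asked, and still so for the second after the job is handed in, with the robot touching nothing.
It also fails if it takes over 38 s, if anything falls off the work surface, if the arm or the gripper's body presses on something with over 40 N, if the wrist force passes 120 N, or if a joint passes its speed limit or range.

### The arm

A 7-joint arm with a two-finger parallel gripper is mounted at the origin on the work surface. World frame = base frame: x ahead of the robot, y to its left, z up, the work surface at z = 0. Lengths are in m, angles in rad, forces in N, time in s.
With the tool pointing down it reaches from about 0.425 to 1.025 m from the base axis. Payload 9.4 kg.
Tool frame: the origin (TCP) lies on the front face of the gripper's body, between the roots of the fingers; the fingertips stand 73 mm ahead of it and the grasp point (between the pads) lies 54 mm ahead of it; z points along the fingers, y is the line along which they close (so a half turn about z gives the same grasp; the last joint's range is limited). The gripper opens to 85 mm and grips with 20 to 120 N. Pads are 22 mm wide; open, the fingers measure 114 mm over their backs; the gripper's body (76 mm by 85 mm) begins 54 mm behind the grasp point. The pads swing forward as they close: fully open they stand 13 mm farther back than shut.
Start: joints at [-1.356, 0.599, -0.003, 1.599, 0.002, 0.943, -0.08], TCP at [0.209, 0.694, 0.304] pointing down, gripper open.
Joint ranges: [-2.57, 2.57], [-0.35, 1.97], [-1.29, 1.29], [0.11, 2.56], [-1.05, 4.19], [0.11, 1.86], [-2.63, 2.63]. Speed limits (rad/s): [2.22, 2.22, 3.01, 3.01, 3.14, 3.14, 3.14].

### API

Orientations are given as a unit quaternion [w, x, y, z].
In Python, from rig import * gives the robot as it stands.
- The arm moves only by the tool step_arm, never from a script. Its arguments are lists of equal length, an entry for each row: "xyz": the shift along the tool's x, y, z scaled (see below), a list of three; "delta_rot": the turn, a rotation vector about the tool's x, y, z scaled (see below), a list of three. A call has 1 to 12 rows; each row shifts and turns the commanded pose from where the row before left it, along the tool's axes as they then stand; what a row does not reach is not made up. The controller multiplies each number of a shift by 40 mm and each number of a turn by 0.1 rad. A row lasts 1/12 s, in which the tool goes at most 41.7 mm and 7.16 degrees, less where a joint would pass 70% of its speed; a pose out of reach is approached as far as the arm can. A call with a number of a shift or a turn outside -1 to 1 is refused whole. A call with a gripper value outside its range is refused whole. "grip" is the gripper command: -1 is shut, 1 is fully open, values between are in proportion, set as the call begins (left out, the last holds). The fingers move at their own pace and stop on an object; "squeeze" is the grip in N (left out, the last holds). Time passes only in rows, so rows that do not move let the fingers close. It gives the time, the measured TCP pose, the force, the opening and the grip force at its end, in the units of the state.
- get_state(): the state, without advancing time (a new reading comes with each control period).
- capture(name): name is "side" or "top"; returns a dict with "color" (400x640x3 uint8, red, green, blue), "range_z" (400x640 float32, m along the optical axis (not along the pixel's ray), 0 where there is no reading), "K" (3x3 intrinsics, pixels), "origin" and "rotation" of the camera in the world. Camera axes: x right, y down, z forward; pixel columns grow to the right and rows downward; lengths in m; the calibration is good to about 2 mm. A picture is of the moment at which its call begins.
- sign_off(): hands the job in; it is judged then, once.
The state is a dict: "clock": time; "joint_pos": joint angles; "qd": joint speeds; "joint_torque": joint torques, N m; "tcp_pos": TCP position; "ee_rot": TCP orientation; "contact_force": force on the tool from outside, world axes, zero at the start; "moment": the same for the moment, N m; "width": finger opening in m; "gripper_force": force on a finger pad.
Only numpy, scipy, OpenCV 4.12 (cv2) and the standard library are available. Lean on these libraries where they do the work, as an engineer would, in place of code of your own. Each camera call takes 0.05 s, during which the arm holds its last target. There are 200 camera calls.

## Working session

There is one attempt and no reset: what is moved stays moved. The work goes in short steps, Python scripts to look and compute and a tool call to move; the robot and the scene stay as the last step left them, time stands still between calls to the robot, and variables do not carry over. Pictures are saved under pics/ and viewed, at most 10 in all, crops included, and the job is handed in when it is done.

Besides the shell and the picture viewer there is one more tool, called after ">>>" as name(argument=value, ...), one argument or row to a line, values as JSON. step_arm: Moves the arm, as the interface text tells. Shifts and turns lie within -1 to 1; 1 stands for 40 mm of shift or 0.1 rad of turn. Its arguments: {"type":"object","properties":{"xyz":{"type":"array","items":{"type":"array","items":{"type":"number"}}},"delta_rot":{"type":"array","items":{"type":"array","items":{"type":"number"}}},"grip":{"type":"number"},"squeeze":{"type":"number"}},"required":["xyz","delta_rot"]}

```bash
mkdir -p pics; cat > h.py <<'E'
from rig import *
import numpy as np, cv2
def world(c):
    z=c["range_z"].astype(float);v,u=np.mgrid[0:z.shape[0],0:z.shape[1]]
    K=c["K"];p=np.stack([(u-K[0][2])/K[0][0]*z,(v-K[1][2])/K[1][1]*z,z],-1)
    w=p@np.array(c["rotation"]).T+np.array(c["origin"]); w[z==0]=np.nan; return w
def save(c,n): cv2.imwrite("pics/"+n,c["color"][:,:,::-1])
E
python3 - <<'E'
from h import *
s=get_state();print(s)
for n in("top","side"):
    c=capture(n);save(c,n+"1.png");np.savez(n+"1.npz",**c);print(n,c["origin"],c["rotation"],c["K"])
E
```

```text
{'clock': 0.0, 'joint_pos': array([-1.35568972,  0.60018765, -0.00253508,  1.60016403,  0.00184032,
        0.94289477, -0.07981152]), 'qd': array([-1.08843774e-03,  9.03631290e-04, -2.37996200e-04,  2.94946299e-05,
        4.63083417e-04, -2.00118704e-03,  1.49959298e-03]), 'joint_torque': array([ 1.04019920e-03, -7.76464033e+01,  1.56451978e+00, -2.58009982e+01,
        1.22421721e-02,  8.89673014e-03, -2.87366811e-05]), 'tcp_pos': array([0.20848235, 0.69398758, 0.30295962]), 'ee_rot': array([-2.67182771e-05,  1.45354485e-01,  9.89379296e-01, -8.25814284e-04]), 'contact_force': array([-0.45586247,  0.17922808, -0.00640666]), 'moment': array([-0.03670757,  0.00172563,  0.0138219 ]), 'gripper_force': 0.0, 'width': 0.0856539834440502}
top [0.41413    0.01425482 1.19818487] [ 0.04513015 -0.70243689  0.70916404 -0.04039853] [[424.20028539   0.         323.94523807]
 [  0.         424.20028539 198.74014106]
 [  0.           0.           1.        ]]
side [ 0.02120966 -0.548932    0.77010054] [-0.38435587  0.84951338 -0.32714334  0.15354096] [[516.36165495   0.         315.80036979]
 [  0.         516.36165495 191.33773663]
 [  0.           0.           1.        ]]
```

View pics/top1.png

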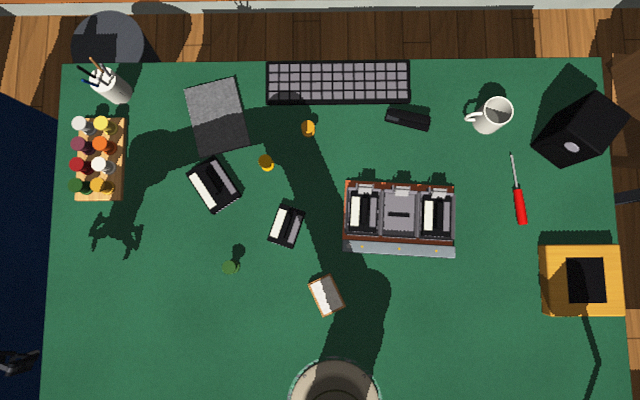

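View pics/side1.png

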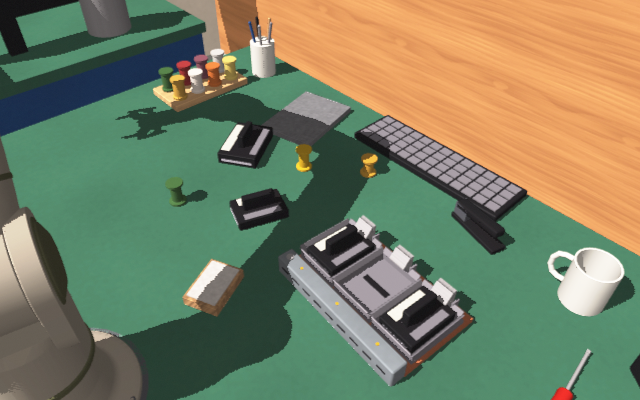

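The top view shows the empty middle bay at (400,212), the small cartridge at (287,225) and the bigger one at (213,184). In the side view the small one is at (258,208), the big one at (246,144) and the empty bay at (378,283).

```bash
cat > h.py <<'E'
from rig import *
import numpy as np, cv2
from scipy.spatial.transform import Rotation as R
def rot(q): return R.from_quat(np.array(q)[[1,2,3,0]]).as_matrix()
def world(c):
    z=c["range_z"].astype(float);v,u=np.mgrid[0:z.shape[0],0:z.shape[1]]
    K=c["K"];p=np.stack([(u-K[0][2])/K[0][0]*z,(v-K[1][2])/K[1][1]*z,z],-1)
    w=p@rot(c["rotation"]).T+np.array(c["origin"]); w[z==0]=np.nan; return w
def save(c,n): cv2.imwrite("pics/"+n,c["color"][:,:,::-1])
def rects(w,box,lo,hi,amin=60):
    """min-area rects of connected blobs with lo<z<hi inside pixel box u0,v0,u1,v1"""
    m=np.zeros(w.shape[:2],np.uint8);u0,v0,u1,v1=box
    with np.errstate(invalid='ignore'): m[v0:v1,u0:u1]=((w[...,2]>lo)&(w[...,2]<hi))[v0:v1,u0:u1]
    n,l,st,_=cv2.connectedComponentsWithStats(m)
    for i in range(1,n):
        if st[i,4]<amin: continue
        p=w[l==i];(c,s,a)=cv2.minAreaRect(p[:,:2].astype(np.float32))
        print(lo,hi,"px",st[i],"c",np.round(c,4),"mean",np.round(p.mean(0),4),"size",np.round(s,4),"ang",round(a,2))
E
python3 - <<'E'
from h import *
for n,boxes in(("top",[(265,195,310,255),(180,150,245,220),(335,170,465,265)]),("side",[(220,180,295,235),(215,118,278,172),(270,210,480,385)])):
    c=dict(np.load(n+"1.npz"));w=world(c);print(n)
    print("desk",w[330,200] if n=="top" else w[230,120])
    for k,b in enumerate(boxes):
        print(b)
        if k<2: rects(w,b,.006,.1,); rects(w,b,.042,.08,20)
        else:
            rects(w,b,.066,.1,30);rects(w,b,.012,.024,60);rects(w,b,.037,.047,60)
E
```

```text
top
desk [ 0.19981533  0.36574793 -0.00080857]
(265, 195, 310, 255)
0.006 0.1 px [ 267  203   38   46 1109] c [0.484  0.1299] mean [0.4828 0.128  0.0296] size [0.0844 0.1119] ang 68.49
0.042 0.08 px [278 212  14  26 167] c [0.4838 0.129 ] mean [0.4835 0.1284 0.0557] size [0.0161 0.0698] ang 70.69
(180, 150, 245, 220)
0.006 0.1 px [ 185  150   56   65 1938] c [0.6153 0.3374] mean [0.6066 0.3318 0.0321] size [0.1882 0.1325] ang 15.16
0.042 0.08 px [200 171  20  24 178] c [0.6016 0.333 ] mean [0.6005 0.3315 0.061 ] size [0.0692 0.0164] ang 33.63
(335, 170, 465, 265)
0.066 0.1 px [358 184  14   6  48] c [ 0.584  -0.0883] mean [ 0.5853 -0.0905  0.0684] size [0.0352 0.0138] ang 88.99
0.066 0.1 px [395 186  14   6  49] c [ 0.5787 -0.1878] mean [ 0.5788 -0.1881  0.0685] size [0.0353 0.0135] ang 84.09
0.066 0.1 px [433 188  13   6  45] c [ 0.5711 -0.2881] mean [ 0.5719 -0.2896  0.0685] size [0.0322 0.0136] ang 89.58
0.066 0.1 px [360 197   8  27 162] c [ 0.52   -0.0841] mean [ 0.519  -0.0837  0.0743] size [0.0161 0.0702] ang 85.92
0.066 0.1 px [435 202   8  26 168] c [ 0.506  -0.2828] mean [ 
[... 2675 characters left out ...]
6  37  81] c [ 0.5066 -0.3222] mean [ 0.5085 -0.3219  0.02  ] size [0.0038 0.11  ] ang 87.26
0.037 0.047 px [463 210  17  15  83] c [ 0.7781 -0.2053] mean [ 0.7762 -0.205   0.0423] size [0.049 0.012] ang 74.06
0.037 0.047 px [ 300  218   83   96 1757] c [ 0.5203 -0.1317] mean [ 0.511  -0.0978  0.0412] size [0.1969 0.1433] ang 85.68
0.037 0.047 px [ 278  249  129  127 3059] c [ 0.4158 -0.178 ] mean [ 0.4132 -0.1945  0.0429] size [0.307  0.0351] ang 86.08
0.037 0.047 px [370 263  52  92 423] c [ 0.4953 -0.2425] mean [ 0.506  -0.2401  0.0406] size [0.1899 0.0753] ang 32.43
0.037 0.047 px [ 379  286   85   70 2100] c [ 0.512  -0.2906] mean [ 0.4995 -0.2924  0.0415] size [0.0883 0.1407] ang 86.66
```

```bash
cat >> h.py <<'E'
def plan(p,yaw):
    """shift (units of 40 mm) in the tool axes after the turn (units of 0.1 rad) to tool-down pose, tool x at yaw deg"""
    s=get_state();M=rot(s["ee_rot"]);r=np.radians(yaw)
    x=np.array([np.cos(r),np.sin(r),0]);z=np.array([0,0,-1.]);T=np.stack([x,np.cross(z,x),z],1)
    print("tcp",np.round(s["tcp_pos"],4),"F",np.round(s["contact_force"],1),"w",round(s["width"],4),"g",s["gripper_force"],"t",s["clock"])
    print("turn",np.round(R.from_matrix(M.T@T).as_rotvec()/.1,3),"shift",np.round(T.T@(np.array(p)-s["tcp_pos"])/.04,3))
E
python3 -c "
from h import *
plan([.482,.128,.2],160)"
```

```text
tcp [0.2084 0.6941 0.3031] F [-0.1 -0.2 -0.3] w 0.0856 g 0.0 t 0.1
turn [-0.014  0.001  0.574] shift [-11.267 -10.959   2.578]
```

>>> step_arm(
  xyz=[
    [0,0,0],
    [-0.626,-0.609,0],
    [-0.626,-0.609,0],
    [-0.626,-0.609,0],
    [-0.626,-0.609,0],
    [-0.626,-0.609,0],
    [-0.626,-0.609,0],
    [-0.626,-0.609,0],
    [-0.626,-0.609,0],
    [-0.626,-0.609,0],
  ],
  delta_rot=[
    [0,0,0.574],
    [0,0,0],
    [0,0,0],
    [0,0,0],
    [0,0,0],
    [0,0,0],
    [0,0,0],
    [0,0,0],
    [0,0,0],
    [0,0,0],
  ],
  grip=1,
)

```text
clock: 0.93
tcp_pos: [0.3457, 0.4095, 0.3037]
ee_rot: [-0.0, 0.174, 0.985, -0.0]
contact_force: [1.5, 0.1, 0.1]
width: 0.0853
gripper_force: 0.0
```

>>> step_arm(
  xyz=[
    [-0.626,-0.609,0.28],
    [-0.626,-0.609,0.28],
    [-0.626,-0.609,0.28],
    [-0.626,-0.609,0.28],
    [-0.626,-0.609,0.28],
    [-0.626,-0.609,0.28],
    [-0.626,-0.609,0.28],
    [-0.626,-0.609,0.28],
    [-0.626,-0.609,0.28],
    [0,0,0],
    [0,0,0],
    [0,0,0],
  ],
  delta_rot=[
    [0,0,0],
    [0,0,0],
    [0,0,0],
    [0,0,0],
    [0,0,0],
    [0,0,0],
    [0,0,0],
    [0,0,0],
    [0,0,0],
    [0,0,0],
    [0,0,0],
    [0,0,0],
  ],
)

```text
clock: 1.93
tcp_pos: [0.4819, 0.1283, 0.2029]
ee_rot: [-0.0, 0.174, 0.985, 0.0]
contact_force: [0.4, 1.1, -0.0]
width: 0.0857
gripper_force: 0.0
```

```bash
python3 -c "
from h import *
c=capture('side');save(c,'side2.png');plan([.482,.128,.102],160)"
```

```text
tcp [0.4818 0.1291 0.2032] F [-0.1  0.8 -0.2] w 0.0854 g 0.0 t 1.9833
turn [ 0.004 -0.003  0.011] shift [-0.015 -0.024  2.53 ]
```

View pics/side2.png

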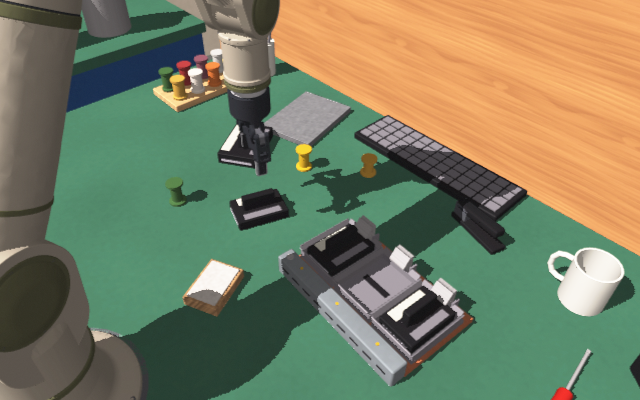

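The gripper hangs straight above the cartridge (fingertips at about (262,170), rib at (260,200)), and nothing is in the way below.

>>> step_arm(
  xyz=[
    [0,0,0.42],
    [0,0,0.42],
    [0,0,0.42],
    [0,0,0.42],
    [0,0,0.42],
    [0,0,0.42],
    [0,0,0],
    [0,0,0],
    [0,0,0],
  ],
  delta_rot=[
    [0,0,0],
    [0,0,0],
    [0,0,0],
    [0,0,0],
    [0,0,0],
    [0,0,0],
    [0,0,0],
    [0,0,0],
    [0,0,0],
  ],
)

```text
clock: 2.73
tcp_pos: [0.4821, 0.1291, 0.1031]
ee_rot: [0.0, 0.173, 0.985, 0.0]
contact_force: [-0.4, -0.7, 0.1]
width: 0.0855
gripper_force: 0.0
```

>>> step_arm(
  xyz=[
    [0,0,0],
    [0,0,0],
    [0,0,0],
    [0,0,0],
    [0,0,0],
    [0,0,0],
    [0,0,0],
    [0,0,0],
    [0,0,0],
    [0,0,0],
    [0,0,0],
    [0,0,0],
  ],
  delta_rot=[
    [0,0,0],
    [0,0,0],
    [0,0,0],
    [0,0,0],
    [0,0,0],
    [0,0,0],
    [0,0,0],
    [0,0,0],
    [0,0,0],
    [0,0,0],
    [0,0,0],
    [0,0,0],
  ],
  grip=-1,
  squeeze=60,
)

```text
clock: 3.73
tcp_pos: [0.4822, 0.1281, 0.1027]
ee_rot: [0.0, 0.174, 0.985, 0.0]
contact_force: [-1.6, -0.0, 6.8]
width: 0.0148
gripper_force: 59.4
```

>>> step_arm(
  xyz=[
    [0,0,0],
    [0,0,0],
    [0,0,-0.2],
    [0,0,-0.4],
    [0,0,-0.5],
    [0,0,-0.5],
    [0,0,-0.5],
    [0,0,-0.5],
    [0,0,-0.4],
    [0,0,0],
    [0,0,0],
    [0,0,0],
  ],
  delta_rot=[
    [0,0,0],
    [0,0,0],
    [0,0,0],
    [0,0,0],
    [0,0,0],
    [0,0,0],
    [0,0,0],
    [0,0,0],
    [0,0,0],
    [0,0,0],
    [0,0,0],
    [0,0,0],
  ],
  squeeze=115,
)

```text
clock: 4.73
tcp_pos: [0.4817, 0.128, 0.2219]
ee_rot: [-0.0, 0.174, 0.985, -0.0]
contact_force: [-0.2, 0.7, -1.0]
width: 0.0142
gripper_force: 112.3
```

```bash
python3 -c "
from h import *
c=capture('side');save(c,'side3.png');plan([.513,-.1835,.222],176.1)"
```

```text
tcp [0.4816 0.128  0.2215] F [-0.5 -0.5 -1.7] w 0.0139 g 112.32408285140991 t 4.7833
turn [-0.008 -0.012 -2.81 ] shift [-1.313 -7.716 -0.012]
```

View pics/side3.png

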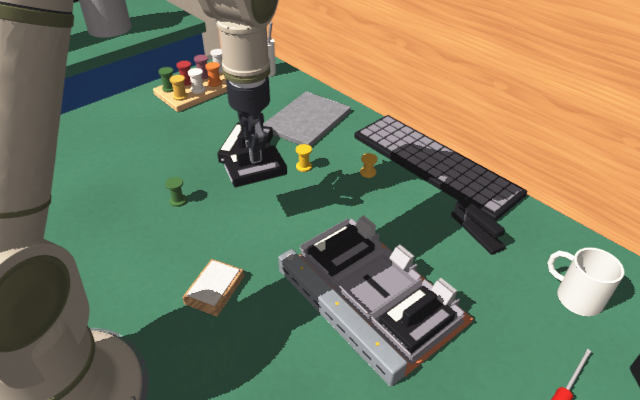

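The cartridge is held level at about (255,165), clear of the desk.

>>> step_arm(
  xyz=[
    [0,0,0],
    [0,0,0],
    [0,0,0],
    [0,0,0],
    [-0.131,-0.772,0],
    [-0.131,-0.772,0],
    [-0.131,-0.772,0],
    [-0.131,-0.772,0],
    [-0.131,-0.772,0],
  ],
  delta_rot=[
    [0,0,-0.7],
    [0,0,-0.7],
    [0,0,-0.7],
    [0,0,-0.71],
    [0,0,0],
    [0,0,0],
    [0,0,0],
    [0,0,0],
    [0,0,0],
  ],
)

```text
clock: 5.53
tcp_pos: [0.4972, -0.0291, 0.2211]
ee_rot: [-0.001, 0.034, 0.999, -0.0]
contact_force: [1.5, -0.5, -1.4]
width: 0.0139
gripper_force: 112.5
```

>>> step_arm(
  xyz=[
    [-0.131,-0.772,0],
    [-0.131,-0.772,0],
    [-0.131,-0.772,0],
    [-0.131,-0.772,0],
    [-0.131,-0.772,0],
    [0,0,0.25],
    [0,0,0.25],
    [0,0,0.25],
    [0,0,0],
    [0,0,0],
    [0,0,0],
  ],
  delta_rot=[
    [0,0,0],
    [0,0,0],
    [0,0,0],
    [0,0,0],
    [0,0,0],
    [0,0,0],
    [0,0,0],
    [0,0,0],
    [0,0,0],
    [0,0,0],
    [0,0,0],
  ],
)

```text
clock: 6.45
tcp_pos: [0.5135, -0.1823, 0.1921]
ee_rot: [-0.0, 0.033, 0.999, 0.0]
contact_force: [0.8, -0.3, -0.7]
width: 0.0143
gripper_force: 112.6
```

```bash
python3 - <<'E'
from h import *
c=capture('side');save(c,'side4.png');t=capture('top');save(t,'top4.png')
np.savez('side4.npz',**c);np.savez('top4.npz',**t)
plan([.513,-.1835,.18],176.1)
for k in(c,t):
    w=world(k); rects(w,(330,170,480,300) ,.100,.122,30); rects(w,(330,170,480,300) ,.08,.122,30)
a=cv2.resize(c["color"][190:390,270:490],None,fx=2.5,fy=2.5);b=cv2.resize(t["color"][160:280,330:470],None,fx=4,fy=4)
cv2.imwrite("pics/c4.png",cv2.resize(np.vstack([a[:300],]),(550,300))[:,:,::-1]);
m=np.zeros((600,600,3),np.uint8);m[:300,:550]=cv2.resize(a,(550,500))[100:400];m[300:600,:350]=cv2.resize(b,(350,300));cv2.imwrite("pics/c4.png",m[:,:,::-1])
E
```

```text
tcp [ 0.5137 -0.1828  0.1927] F [-0.2 -0.3 -0.9] w 0.0139 g 112.64793634414673 t 6.55
turn [0.    0.006 0.012] shift [ 0.015 -0.019  0.317]
0.1 0.122 px [ 342  236   76   48 1661] c [ 0.5121 -0.1826] mean [ 0.4964 -0.193   0.1116] size [0.0782 0.1115] ang 86.64
0.08 0.122 px [ 342  236   76   51 1897] c [ 0.5121 -0.1826] mean [ 0.4952 -0.1943  0.1096] size [0.0782 0.1115] ang 86.64
0.1 0.122 px [388 189  16  13 148] c [ 0.5541 -0.1649] mean [ 0.5566 -0.1616  0.1144] size [0.0379 0.0325] ang 89.12
0.1 0.122 px [387 212  31  21 400] c [ 0.4841 -0.1795] mean [ 0.479  -0.171   0.1142] size [0.0755 0.0495] ang 86.08
0.08 0.122 px [388 189  16  13 155] c [ 0.5541 -0.1649] mean [ 0.5567 -0.1609  0.1135] size [0.0379 0.0325] ang 89.12
0.08 0.122 px [387 212  31  21 413] c [ 0.484  -0.1795] mean [ 0.479  -0.1702  0.1136] size [0.0759 0.0493] ang 85.4
```

View pics/side4.png

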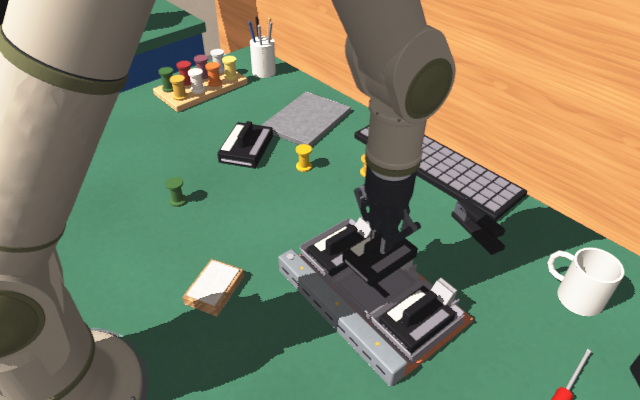

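View pics/top4.png

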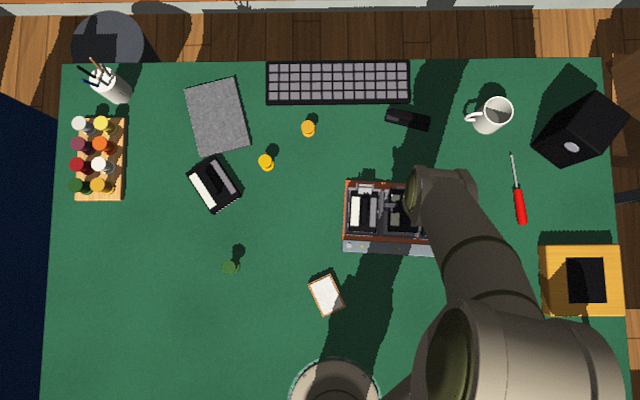

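Side view: the slab hangs level above the middle bay at about (380,258), latch nose just behind it; measured centre and yaw agree with the bay within a millimetre or two. I'll go down slowly, with a 1 mm shift to -y.

>>> step_arm(
  xyz=[
    [0,-0.025,0.1],
    [0,0,0.1],
    [0,0,0.1],
    [0,0,0.1],
    [0,0,0.1],
    [0,0,0.1],
    [0,0,0.1],
    [0,0,0.1],
    [0,0,0.1],
    [0,0,0.1],
    [0,0,0],
    [0,0,0],
  ],
  delta_rot=[
    [0,0,0],
    [0,0,0],
    [0,0,0],
    [0,0,0],
    [0,0,0],
    [0,0,0],
    [0,0,0],
    [0,0,0],
    [0,0,0],
    [0,0,0],
    [0,0,0],
    [0,0,0],
  ],
)

```text
clock: 7.55
tcp_pos: [0.5127, -0.1845, 0.152]
ee_rot: [-0.001, 0.034, 0.999, 0.0]
contact_force: [-3.4, 0.3, 1.1]
width: 0.0141
gripper_force: 113.2
```

>>> step_arm(
  xyz=[
    [0,0,0.1],
    [0,0,0.1],
    [0,0,0.1],
    [0,0,0.1],
    [0,0,0],
  ],
  delta_rot=[
    [0,0,0],
    [0,0,0],
    [0,0,0],
    [0,0,0],
    [0,0,0],
  ],
)

```text
clock: 7.97
tcp_pos: [0.5128, -0.1844, 0.1353]
ee_rot: [-0.001, 0.034, 0.999, 0.0]
contact_force: [-3.3, 1.2, -2.2]
width: 0.0142
gripper_force: 113.6
```

>>> step_arm(
  xyz=[
    [0,0,0.1],
    [0,0,0.1],
    [0,0,0.1],
    [0,0,0],
  ],
  delta_rot=[
    [0,0,0],
    [0,0,0],
    [0,0,0],
    [0,0,0],
  ],
)

```text
clock: 8.3
tcp_pos: [0.5132, -0.1844, 0.1234]
ee_rot: [-0.0, 0.034, 0.999, 0.0]
contact_force: [0.0, 0.3, -8.1]
width: 0.014
gripper_force: 112.9
```

>>> step_arm(
  xyz=[
    [0,0,0.05],
    [0,0,0.05],
    [0,0,0],
    [0,0,0],
    [0,0,0],
  ],
  delta_rot=[
    [0,0,0],
    [0,0,0],
    [0,0,0],
    [0,0,0],
    [0,0,0],
  ],
)

```text
clock: 8.72
tcp_pos: [0.5141, -0.1844, 0.1209]
ee_rot: [0.001, 0.034, 0.999, -0.0]
contact_force: [-1.4, 0.5, 4.6]
width: 0.0141
gripper_force: 115.3
```

>>> step_arm(
  xyz=[
    [0,0,0.03],
    [0,0,0.02],
    [0,0,0],
    [0,0,0],
  ],
  delta_rot=[
    [0,0,0],
    [0,0,0],
    [0,0,0],
    [0,0,0],
  ],
)

```text
clock: 9.05
tcp_pos: [0.5141, -0.1844, 0.1208]
ee_rot: [0.002, 0.034, 0.999, -0.0]
contact_force: [-6.3, 3.0, 33.2]
width: 0.0134
gripper_force: 119.8
```

```bash
python3 - <<'E'
from h import *
c=capture('side');plan([.513,-.1835,.1207],176.1)
cv2.imwrite("pics/c5.png",cv2.resize(c["color"][190:390,270:490],(770,600)[:2] if 0 else (660,600),interpolation=cv2.INTER_CUBIC)[:,:,::-1])
w=world(c)
rects(w,(325,215,460,330),.066,.075,20);rects(w,(330,250,415,305),.036,.048,60)
E
```

```text
tcp [ 0.5141 -0.1844  0.1208] F [-6.   2.9 32.7] w 0.0138 g 119.80003595352173 t 9.1
turn [-0.006  0.032  0.002] shift [0.028 0.02  0.002]
0.066 0.075 px [325 225  31  22 268] c [ 0.5157 -0.0844] mean [ 0.5133 -0.0863  0.0718] size [0.0185 0.0683] ang 85.4
0.066 0.075 px [362 260  27  20 201] c [ 0.4985 -0.1819] mean [ 0.4969 -0.1853  0.0718] size [0.0423 0.0412] ang 80.95
0.066 0.075 px [439 278  11  10  33] c [ 0.5703 -0.2823] mean [ 0.5713 -0.2821  0.0671] size [0.0221 0.0129] ang 88.47
0.066 0.075 px [402 291  35  29 365] c [ 0.5045 -0.2841] mean [ 0.5012 -0.2855  0.0722] size [0.0172 0.0716] ang 86.11
0.036 0.048 px [330 250  36  23 453] c [ 0.5034 -0.1062] mean [ 0.4992 -0.1097  0.0414] size [0.0338 0.0847] ang 85.23
0.036 0.048 px [330 255  39  50 245] c [ 0.4753 -0.1454] mean [ 0.4831 -0.1429  0.0397] size [0.1156 0.0612] ang 34.98
0.036 0.048 px [ 342  263   73   42 1352] c [ 0.5222 -0.1852] mean [ 0.5019 -0.1946  0.0415] size [0.0768 0.1303] ang 87.11
0.036 0.048 px [382 282  33  23 177] c [ 0.5157 -0.2355] mean [ 0.5157 -0.2361  0.0397] size [0.0105 0.0806] ang 86.49
0.036 0.048 px [330 287  19  18 176] c [ 0.4312 -0.1691] mean [ 0.4237 -0.1695  0.0433] size [0.0376 0.031 ] ang 46.35
0.036 0.048 px [397 292  18  13 124] c [ 0.515  -0.2554] mean [ 0.5153 -0.2542  0.0418] size [0.0171 0.0405] ang 86.83
```

View pics/c5.png

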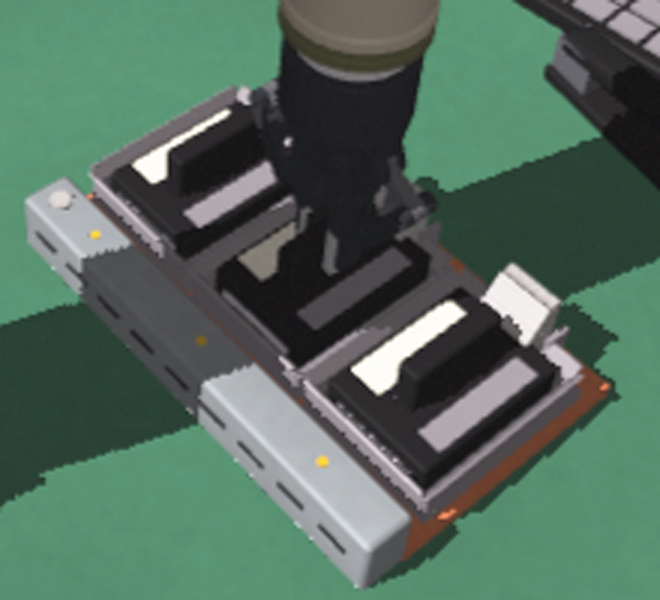

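The slab lies level with its neighbours (tops 0.0415, rib 0.072). I'll relax the press, open, and rise.

>>> step_arm(
  xyz=[
    [0,0,-0.02],
    [0,0,-0.02],
    [0,0,0],
    [0,0,0],
  ],
  delta_rot=[
    [0,0,0],
    [0,0,0],
    [0,0,0],
    [0,0,0],
  ],
)

```text
clock: 9.43
tcp_pos: [0.5141, -0.1844, 0.1209]
ee_rot: [0.001, 0.034, 0.999, -0.0]
contact_force: [-2.5, 1.7, 14.0]
width: 0.0141
gripper_force: 116.5
```

>>> step_arm(
  xyz=[
    [0,0,0],
    [0,0,0],
    [0,0,0],
    [0,0,0],
    [0,0,0],
    [0,0,0],
    [0,0,0],
    [0,0,0],
  ],
  delta_rot=[
    [0,0,0],
    [0,0,0],
    [0,0,0],
    [0,0,0],
    [0,0,0],
    [0,0,0],
    [0,0,0],
    [0,0,0],
  ],
  grip=0.2,
)

```text
clock: 10.1
tcp_pos: [0.5133, -0.1845, 0.1198]
ee_rot: [0.0, 0.034, 0.999, 0.0]
contact_force: [0.3, 0.1, -0.1]
width: 0.0513
gripper_force: 0.0
```

>>> step_arm(
  xyz=[
    [0,0,-0.2],
    [0,0,-0.5],
    [0,0,-0.5],
    [0,0,-0.7],
    [0,0,-0.7],
    [0,0,-0.7],
    [0,0,-0.7],
    [0,0,-0.7],
    [0,0,0],
    [0,0,0],
  ],
  delta_rot=[
    [0,0,0],
    [0,0,0],
    [0,0,0],
    [0,0,0],
    [0,0,0],
    [0,0,0],
    [0,0,0],
    [0,0,0],
    [0,0,0],
    [0,0,0],
  ],
)

```text
clock: 10.93
tcp_pos: [0.5135, -0.1847, 0.31]
ee_rot: [0.002, 0.034, 0.999, -0.001]
contact_force: [-0.5, 0.2, -0.2]
width: 0.0515
gripper_force: 0.0
```

```bash
python3 - <<'E'
from h import *
c=capture('side');plan([.513,-.1835,.3],176.1)
cv2.imwrite("pics/c6.png",cv2.resize(c["color"][190:390,270:490],(660,600),interpolation=cv2.INTER_CUBIC)[:,:,::-1])
w=world(c)
rects(w,(300,210,480,330),.0655,.076,20);rects(w,(342,255,415,310),.036,.048,300)
E
```

```text
tcp [ 0.513  -0.1845  0.3086] F [-0.4  0.5 -0.1] w 0.0515 g 0.0 t 10.9833
turn [-0.004  0.013 -0.002] shift [0.002 0.026 0.215]
0.0655 0.076 px [360 216  16  12  55] c [ 0.5831 -0.0898] mean [ 0.5841 -0.0899  0.0669] size [0.0372 0.0137] ang 84.74
0.0655 0.076 px [325 225  33  23 290] c [ 0.5178 -0.0851] mean [ 0.5154 -0.0866  0.072 ] size [0.0176 0.0708] ang 86.28
0.0655 0.076 px [396 245  17  15  56] c [ 0.5772 -0.1893] mean [ 0.5777 -0.1903  0.0668] size [0.0348 0.0122] ang 88.17
0.0655 0.076 px [362 255  34  25 334] c [ 0.5125 -0.185 ] mean [ 0.511  -0.186   0.0722] size [0.0173 0.0714] ang 86.05
0.0655 0.076 px [437 278  19  17  78] c [ 0.5705 -0.2889] mean [ 0.5703 -0.2892  0.0669] size [0.0359 0.0128] ang 83.97
0.0655 0.076 px [402 291  35  29 385] c [ 0.5034 -0.2846] mean [ 0.5011 -0.2854  0.0723] size [0.0162 0.0697] ang 86.6
0.036 0.048 px [ 342  255   73   53 1582] c [ 0.5217 -0.1849] mean [ 0.5064 -0.1919  0.0416] size [0.078  0.1297] ang 86.59
```

View pics/c6.png

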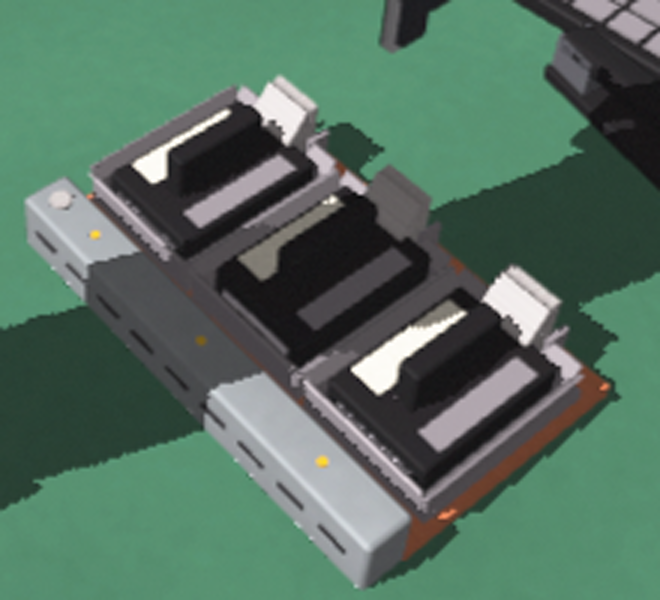

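The middle cartridge sits level with its neighbours, rib at 0.072. Its latch is at x = 0.577, in line with the other two latches, so it has shut over the slab's edge. The gripper is clear.

```bash
python3 -c "
from rig import *
print(sign_off())"
```

```text
the job is handed in; nothing more can be done
None
```

The smaller cartridge is in the middle bay, seated level with its neighbours and with the latch shut over its edge. The gripper is clear, the bigger cartridge was left alone, and the job was handed in at about 11 s.

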